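# Lay a breakfast tray with a boiled egg

### The job

Lay the breakfast tray, near side towards you: stand the egg cup in the middle of the plate and set the egg gently into it, pointed end still up; lay the teaspoon flat on the tray to the right of the plate, midway between the plate and the right-hand rim and level with the plate's centre, running straight front to back with its bowl pointing away from you; and stand the salt shaker between the mug and the jar already on the tray, in line with them, midway and clear of both. Leave the plate, mug and jar where they are, and do not let the egg fall over.

Things in the scene. Friction and masses are not known exactly. Their poses are not given: they have to be found in the camera images.
- tray: fixed dark wooden serving tray, 300 mm front to back (its x) by 340 mm (its y), brass bar handles 35 mm high on its left and right rims. Origin at the centre of its underside on the worktop; x to its far side, y to its left, z up. Floor 6 mm thick; rim 18 mm high and 9 mm thick, inner faces at x = +-141 and y = +-161 mm.
- plate: loose round white side plate, 130 mm across, 14 mm high, on the near part of the tray. Origin at the centre of its underside; the flat middle is 80 mm across and 5 mm above the origin, the border rises to 14 mm. 0.4 kg.
- mug_axis (a point): the dark grey mug at the back of the tray, on the left or on the right: this point is on its axis, at its underside. The mug is 88 mm across and 106 mm high, 0.29 kg, loose; its handle, reaching 80 mm from the axis, points roughly away from the robot.
- jar: loose glass jar with a red lid, 65 mm across, 90 mm high, on the other side of the tray's back. Origin at the centre of its underside.
- egg_block: fixed wooden egg block, 112 x 112 x 20 mm, with four round holes of 36 mm right through, centred at x = +-27, y = +-27 mm. Origin at the centre of its underside; it stands on the worktop left of the tray. The egg stands in the hole at x = +27, y = -27 mm, the others are empty.
- egg: loose white egg, 58 mm long, about 45 mm thick, 58 g, standing in the egg block, pointed end up. Origin at its centre, z along it to the pointed end. At the start its centre is 40 mm above the worktop; seated in the egg cup it is 70 to 74 mm above the cup's underside. Grip it from above with the fingertips staying above the block and above the cup's rim.
- egg_cup: loose stoneware egg cup right of the tray, empty, 49 mm across the rim, 57 mm high, foot 44 mm across; the bowl (33 to 57 mm up) is 48 mm thick outside and 43 mm wide inside at the rim. Origin at the centre of its underside. 70 g. (The small things at the far left end of the worktop are not part of the job.)
- teaspoon: loose steel teaspoon lying on the worktop left of the tray, 130 mm long, 27 mm wide at the bowl, about 12 to 20 mm at mid-length, 11 mm high, 20 g. Origin under the middle of its length; x points along it to the bowl's end, y across, z up.
- salt_shaker: loose glass salt shaker with a domed grey top on the worktop right of the tray, 44 mm across, 90 mm high (the body up to 70 mm, the top 34 mm across), 100 g. Origin at the centre of its underside.
Mind the look-alikes: they are no part of the job. There is more than one size of the jar; the one meant has the size given above.

How it is judged:
At the end, for the whole second after the job is handed in: Egg cup upright on the plate, within 13 mm of its centre; egg in the cup (8 mm), leaning < 0.5 rad; teaspoon flat right of the plate (20 mm, 0.2 rad), bowl away; salt shaker upright on the tray, in line (20 mm) between mug and jar, clear of both; mug and jar upright; all at rest, released (horizontal distance between egg_cup and plate below 0.013 m and z of egg_cup in the frame of plate between 0.002 and 0.009 m and angle between each of egg_cup, mug_axis, jar's own z axis and vertical below 0.1 rad and horizontal distance between egg and egg_cup below 0.008 m and z of egg in the frame of egg_cup between 0.064 and 0.08 m and angle between egg's own z axis and vertical below 0.5 rad and x of teaspoon in the frame of tray between -0.076 and -0.034 m and y of teaspoon in the frame of tray between -0.132 and -0.092 m and z of teaspoon in the frame of tray between 0.002 and 0.011 m and angle between the x axis of teaspoon and the x axis of tray, either way round below 0.2 rad and y of plate in the frame of teaspoon above 0 m and angle between each of teaspoon, salt_shaker's own z axis and vertical below 0.12 rad and x of salt_shaker in the frame of tray between 0.045 and 0.085 m and z of salt_shaker in the frame of tray between 0.002 and 0.011 m and horizontal distance between salt_shaker and mug_axis between 0.074 and 0.126 m and horizontal distance between salt_shaker and jar between 0.062 and 0.126 m and linear speed of each of egg_cup, egg, teaspoon, salt_shaker below 0.02 m/s); the robot touches nothing.
It fails at once if the plate is moved more than 15 mm (distance of plate from where it was at the start of the episode above 0.015 m).
It fails at once if the mug is moved more than 15 mm (distance of mug_axis from where it was at the start of the episode above 0.015 m).
It fails at once if the jar is moved more than 15 mm (distance of jar from where it was at the start of the episode above 0.015 m).
It fails at once if the egg falls over (leans more than 1 rad) (angle between egg's own z axis and vertical above 1 rad).
It fails at once if the egg is dropped or pressed hard into the egg cup (over 25 N) (contact force between egg and egg_cup above 25 N).
It also fails if it takes over 112 s, if anything falls off the work surface, if the arm or the gripper's body presses on something with over 40 N, if the wrist force passes 120 N, or if a joint passes its speed limit or range.

### The arm

A 7-joint arm with a two-finger parallel gripper is mounted at the origin on a cart in front of the work surface, level with it; the furniture and walls round the work are solid. World frame = base frame: x ahead of the robot, y to its left, z up, the work surface at z = 0. Lengths are in m, angles in rad, forces in N, time in s.
With the tool pointing down it reaches from about 0.4 to 0.85 m from the base axis. Payload 4.5 kg.
Tool frame: the origin (TCP) lies midway between the tips of the shut fingers; the grasp point (between the pads) lies 19 mm behind it; z points along the fingers, y is the line along which they close (so a half turn about z gives the same grasp; the last joint's range is limited). The gripper opens to 85 mm and grips with 20 to 120 N. Pads are 22 mm wide; open, the fingers measure 114 mm over their backs; the gripper's body (76 mm by 85 mm) begins 54 mm behind the grasp point. The pads swing forward as they close: fully open they stand 13 mm farther back than shut.
Start: joints at [1.213, 0.689, -0.195, 1.565, 0.157, 0.902, -0.215], TCP at [0.239, -0.578, 0.231] pointing down, gripper open.
Joint ranges: [-3.01, 3.01], [-0.46, 2.08], [-1.47, 1.51], [0.13, 2.56], [-1, 4.14], [0.04, 2.09], [-2.66, 2.66]. Speed limits (rad/s): [2.57, 2.57, 3.14, 3.14, 3.14, 3.14, 3.14].

### API

Orientations are given as a rotation vector (axis times angle).
In Python, from rig import readout, optics, order, models gives the robot as it stands.
- The arm moves only by the shell command python3 -m handwheel 'ROWS'. ROWS is text: rows parted by semicolons, each of 7 numbers parted by spaces: the turn, a rotation vector about the tool's x, y, z in units of 6 degrees (1.0 is 6 degrees), then the shift along the tool's x, y, z in units of 30 mm (1.0 is 30 mm), then the opening, from 0 (shut) to 1 (fully open). A call has 1 to 5 rows; each row shifts and turns the commanded pose from where the row before left it, along the tool's axes as they then stand; what a row does not reach is not made up. A row lasts 1/10 s, in which the tool goes at most 50 mm and 8.59 degrees, less where a joint would pass 70% of its speed; a pose out of reach is approached as far as the arm can. A call is refused whole if a number of a shift passes 1 or a number of a turn 1, either way. A call with a gripper value outside its range is refused whole. The fingers move at their own pace and stop on an object; the grip force is fixed at half the most. Time passes only in rows, so rows that do not move let the fingers close. It gives the time, the measured TCP pose, the force, the opening and the grip force at its end, in the units of the state.
- readout.get_state(): the state, without advancing time (a new reading comes with each control period).
- optics.capture(name): name is "scene" or "top" or "wrist"; returns the picture (420x560x3 uint8, red, green, blue); there is no depth.
- optics.calibration(name): a dict with "fx", "fy", "cx", "cy" (pixels), "cam_to_world" (4x4, takes a point from camera to world coordinates). Camera axes: x right, y up, looking along -z (the intrinsics and any distortion apply to the point x, -y, -z); pixel columns grow to the right and rows downward; lengths in m; the calibration is good to about 2 mm. A picture is of the moment at which its call begins: read the wrist's pose just before it. calibration takes no time and is no camera call; for the wrist camera it gives the pose at the moment of the call.
- order.sign_off(): hands the job in; it is judged then, once.
Trained networks look in the newest picture that a camera, given by its name, has taken for a name from the list of things; names that differ only in an ending like _2 or _b are one class to them, and where a whole thing is asked for, a point or a joint stands for the part that bears it (a point fixed in the world has none). Each returns a list of dicts, best first, with "score" (0 to 1); they miss things now and then, are a little off and sometimes report something else, mostly with a low value. They report only what shows in the picture. A call takes as long as a camera call. They do not tell look-alikes from the thing itself.
- models.masks_of(camera, label): "pixels" (420x560 bool, what is visible of it) and "point" ([column, row] in pixels, amid what is visible of it).
The state is a dict: "clock": time; "q": joint angles; "joint_vel": joint speeds; "effort": joint torques, N m; "position": TCP position; "tool_rot": TCP orientation; "contact_force": force on the tool from outside, world axes, zero at the start; "moment": the same for the moment, N m; "gripper_width": finger opening in m; "grasp_force": force on a finger pad.
Only numpy, scipy, OpenCV 4.12 (cv2) and the standard library are available. Lean on these libraries where they do the work, as an engineer would, in place of code of your own. Each camera call takes 0.05 s, during which the arm holds its last target. There are 200 camera calls.

## Working session

There is one attempt and no reset: what is moved stays moved. The work goes in short steps, Python scripts to look and compute and a shell command to move; the robot and the scene stay as the last step left them, time stands still between calls to the robot, and variables do not carry over. Pictures are saved under pics/ and viewed, at most 14 in all, crops included, and the job is handed in when it is done.

```bash
mkdir -p pics; cat > h.py <<'E'
import numpy as np, cv2
from rig import readout, optics, order, models
def snap(c,f=None):
    im=optics.capture(c)
    if f: cv2.imwrite('pics/'+f,cv2.cvtColor(im,cv2.COLOR_RGB2BGR))
    return im
def ray(cal,uv):
    T=np.array(cal['cam_to_world']);d=np.array([(uv[0]-cal['cx'])/cal['fx'],-(uv[1]-cal['cy'])/cal['fy'],-1.])
    return T[:3,3],T[:3,:3]@d
def at(cal,uv,z):
    o,d=ray(cal,uv);return o+d*(z-o[2])/d[2]
E
python3 - <<'E'
from h import *
s=readout.get_state();print({k:np.round(v,3) for k,v in s.items()})
for c in['scene','top']:
    snap(c,c+'0.png');k=optics.calibration(c);print(c,{a:(np.round(b,3).tolist()) for a,b in k.items()})
E
```

```text
{'clock': np.float64(0.0), 'q': array([ 1.213,  0.69 , -0.195,  1.566,  0.157,  0.902, -0.215]), 'joint_vel': array([-0.   , -0.001,  0.   , -0.   ,  0.   ,  0.002,  0.001]), 'effort': array([ 1.0000e-03, -5.3960e+01, -1.2670e+00, -1.5854e+01,  9.0000e-03,
        9.0000e-03,  0.0000e+00]), 'position': array([ 0.238, -0.577,  0.23 ]), 'tool_rot': array([-3.08e+00, -6.11e-01,  1.00e-03]), 'contact_force': array([0.358, 0.286, 0.063]), 'moment': array([ 0.009, -0.   ,  0.055]), 'grasp_force': np.float64(0.0), 'gripper_width': np.float64(0.086)}
scene {'fx': 382.635, 'fy': 382.635, 'cx': 277.382, 'cy': 207.943, 'cam_to_world': [[-0.771, 0.393, -0.501, -0.011], [-0.637, -0.452, 0.624, 0.763], [0.019, 0.8, 0.599, 0.77], [0.0, 0.0, 0.0, 1.0]]}
top {'fx': 450.522, 'fy': 450.522, 'cx': 284.57, 'cy': 208.553, 'cam_to_world': [[0.009, 0.989, -0.146, 0.415], [-1.0, 0.009, -0.003, -0.0], [-0.001, 0.146, 0.989, 1.257], [0.0, 0.0, 0.0, 1.0]]}
```

View pics/scene0.png

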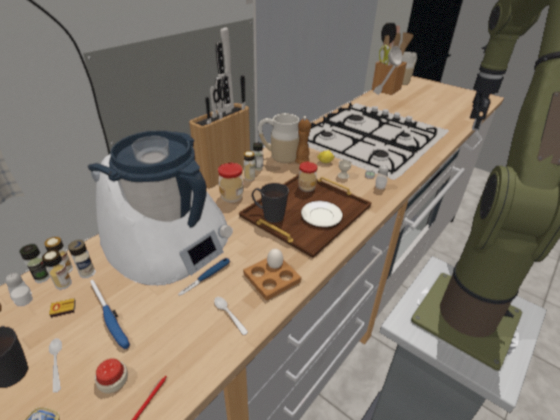

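View pics/top0.png

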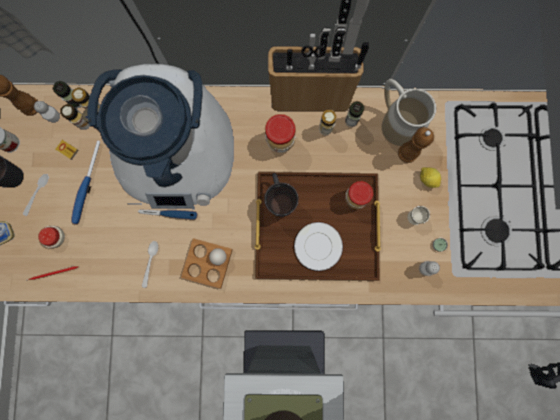

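The top view shows the tray around (318,226), with the mug at (281,199), the jar at (359,195) and the plate at (318,246). The egg is at (217,257), the teaspoon at (150,262), the egg cup probably at (419,215) and the shaker at (429,268). I'll measure these next.

```bash
cat > meas.py <<'E'
from h import *
L=['tray','plate','mug_axis','jar','egg_block','egg','egg_cup','teaspoon','salt_shaker']
Z=dict(tray=.018,plate=.02,mug_axis=.1,jar=.09,egg_block=.02,egg=.04,egg_cup=.03,teaspoon=.008,salt_shaker=.05)
for c in ['top','scene']:
    im=snap(c);cal=optics.calibration(c)
    for l in L:
        for m in models.masks_of(c,l)[:4]:
            ys,xs=np.nonzero(m['pixels'])
            if len(xs)<5: continue
            w=np.array([at(cal,(a,b),Z[l]) for a,b in zip(xs[::3],ys[::3])])
            print(c,l,round(m['score'],2),len(xs),(xs.min(),xs.max(),ys.min(),ys.max()),at(cal,m['point'],Z[l]).round(3)[:2],'min',w.min(0).round(3)[:2],'max',w.max(0).round(3)[:2])
im=cv2.imread('pics/top0.png')
a=cv2.resize(im[150:300,390:510],None,fx=3.3,fy=3.3,interpolation=3);b=cv2.resize(im[150:300,130:250],None,fx=3.3,fy=3.3,interpolation=3)
cv2.imwrite('pics/c1.png',np.hstack([a,b]))
E
python3 meas.py
```

```text
top tray 0.59 9867 (np.int64(254), np.int64(380), np.int64(171), np.int64(280)) [ 0.563 -0.098] min [ 0.403 -0.261] max [0.704 0.083]
top mug_axis 0.87 931 (np.int64(265), np.int64(297), np.int64(174), np.int64(215)) [0.615 0.009] min [ 0.568 -0.027] max [0.677 0.054]
top jar 0.93 617 (np.int64(345), np.int64(372), np.int64(181), np.int64(209)) [ 0.624 -0.192] min [ 0.587 -0.227] max [ 0.662 -0.156]
top jar 0.71 1772 (np.int64(295), np.int64(341), np.int64(223), np.int64(270)) [ 0.487 -0.088] min [ 0.428 -0.144] max [ 0.549 -0.025]
top jar 0.62 1001 (np.int64(265), np.int64(295), np.int64(114), np.int64(152)) [0.789 0.014] min [ 0.739 -0.023] max [0.845 0.058]
top egg_block 0.8 1272 (np.int64(182), np.int64(231), np.int64(239), np.int64(288)) [0.451 0.208] min [0.378 0.148] max [0.51 0.28]
top egg 0.47 186 (np.int64(210), np.int64(224), np.int64(249), np.int64(263)) [0.465 0.188] min [0.445 0.164] max [0.482 0.197]
top egg_cup 0.68 320 (np.int64(407), np.int64(429), np.int64(206), np.int64(224)) [ 0.583 -0.367] min [ 0.556 -0.394] max [ 0.606 -0.336]
top teaspoon 0.63 189 (np.int64(1
[... 1042 characters left out ...]
ax [0.867 0.129]
scene egg_block 0.92 1258 (np.int64(243), np.int64(300), np.int64(258), np.int64(299)) [0.444 0.228] min [0.371 0.158] max [0.51  0.288]
scene egg 0.47 261 (np.int64(267), np.int64(282), np.int64(247), np.int64(267)) [0.461 0.186] min [0.434 0.15 ] max [0.492 0.213]
scene egg_cup 0.7 158 (np.int64(338), np.int64(350), np.int64(160), np.int64(177)) [ 0.573 -0.362] min [ 0.542 -0.424] max [ 0.614 -0.306]
scene teaspoon 0.76 245 (np.int64(214), np.int64(246), np.int64(297), np.int64(333)) [0.452 0.367] min [0.378 0.354] max [0.503 0.393]
scene salt_shaker 0.6 249 (np.int64(375), np.int64(387), np.int64(165), np.int64(188)) [ 0.424 -0.375] min [ 0.396 -0.454] max [ 0.47  -0.299]
```

View pics/c1.png

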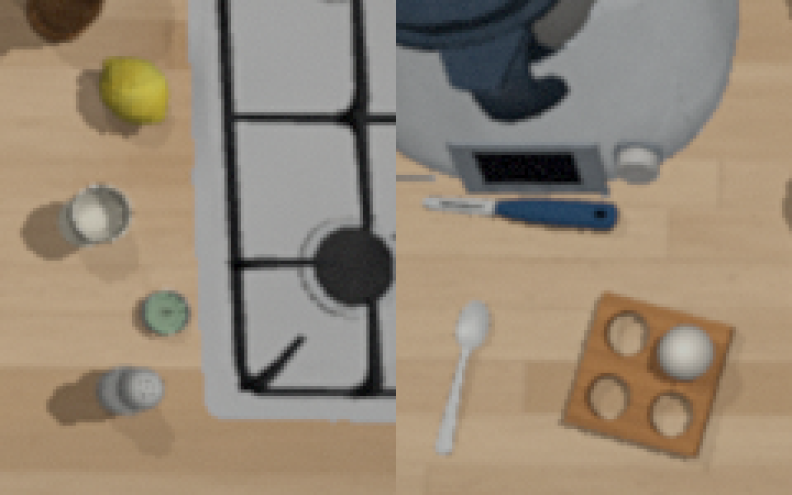

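The crop confirms the egg cup, the green-lidded pot as a bystander, and the shaker. The egg is in the upper-right hole and the spoon's bowl already points away. I'll write the move helper and go over the cup.

```bash
cat >> h.py <<'E'
from scipy.spatial.transform import Rotation as R
def go(p,yaw=0.,say=True):
    s=readout.get_state();r=R.from_rotvec(s['tool_rot']);t=R.from_euler('z',yaw)*R.from_rotvec([np.pi,0,0])
    print('pos',np.round(s['position'],4),'w',round(float(s['gripper_width']),3),'F',np.round(s['contact_force'],1),'gf',round(float(s['grasp_force']),1),'t',round(float(s['clock']),1))
    print('turn units',np.round(np.degrees((r.inv()*t).as_rotvec())/6,2),'shift after turn',np.round(t.inv().apply(np.array(p)-s['position'])/.03,2))
E
python3 -c "
from h import *
go([.58,-.365,.25])
c=optics.calibration('wrist');s=readout.get_state()
r=R.from_rotvec(s['tool_rot']);T=np.array(c['cam_to_world'])
print(r.inv().apply(T[:3,3]-s['position']),(r.inv().as_matrix()@T[:3,:3]).round(2),c['fx'])
"
```

```text
pos [ 0.2387 -0.5777  0.2313] w 0.086 F [0.1 0.2 0.3] gf 0.0 t 1.1
turn units [ 0.   -0.    3.74] shift after turn [11.38 -7.09 -0.62]
[ 0.06816657 -0.00038985 -0.14195678] [[-0.    0.96  0.27]
 [ 1.    0.    0.  ]
 [ 0.    0.27 -0.96]] 329.3384584899415
```

```bash
python3 -m handwheel '0 0 0.94 0 0 0 1;0 0 0.94 0 0 0 1;0 0 0.93 0 0 0 1;0 0 0.93 0 0 0 1;0 0 0 0.9 -0.6 0 1' >/dev/null
python3 -m handwheel '0 0 0 1 -0.6 0 1;0 0 0 1 -0.6 -0.1 1;0 0 0 1 -0.6 -0.1 1;0 0 0 1 -0.6 -0.1 1;0 0 0 1 -0.6 -0.1 1' >/dev/null
python3 -m handwheel '0 0 0 1 -0.6 -0.1 1;0 0 0 1 -0.6 0 1;0 0 0 1 -0.6 0 1;0 0 0 0.5 -0.6 0 1;0 0 0 0 0 0 1'
python3 - <<'E'
from h import *
go([.58,-.365,.25])
im=snap('wrist','w1.png');c=optics.calibration('wrist')
for l,z in [('egg_cup',.057),('salt_shaker',.09)]:
    for m in models.masks_of('wrist',l):
        ys,xs=np.nonzero(m['pixels']);print(l,m['score'],xs.min(),xs.max(),ys.min(),ys.max(),m['point'],at(c,m['point'],z))
E
```

```text
clock: 2.6
position: [0.5248, -0.3925, 0.2461]
tool_rot: [-3.138, -0.012, -0.004]
contact_force: [0.4, 1.1, -0.3]
gripper_width: 0.0854
grasp_force: 0.0
pos [ 0.5248 -0.3925  0.2461] w 0.085 F [ 0.4  1.1 -0.3] gf 0.0 t 2.6
turn units [-0.03 -0.03  0.07] shift after turn [ 1.84 -0.92 -0.13]
egg_cup 0.83 226 274 108 157 [248.6, 132.6] [ 0.57704532 -0.36696519  0.057     ]
salt_shaker 0.57 254 291 234 289 [270.3, 262.5] [ 0.4540901 -0.3887196  0.09     ]
```

View pics/w1.png

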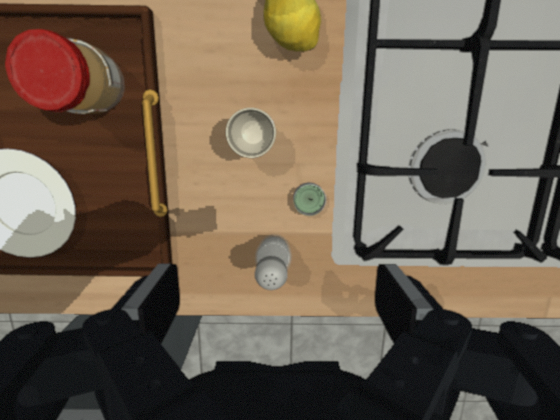

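The wrist view shows the cup rim centred at about (250,132), the shaker top at (272,272), the green pot at (310,200), the jar at (48,70) and the plate at (25,203). The cup is at about (0.577, -0.368), so I'll approach and grip it.

```bash
python3 -m handwheel '0 0 0.07 0.87 -0.4 1 1;0 0 0 0.87 -0.4 1 1;0 0 0 0 0 1 1;0 0 0 0 0 1 1;0 0 0 0 0 0 1'
python3 -c "
from h import *
go([.577,-.3683,.022])
im=snap('wrist','w2.png');c=optics.calibration('wrist')
for m in models.masks_of('wrist','egg_cup'):
    ys,xs=np.nonzero(m['pixels']);print(m['score'],xs.min(),xs.max(),ys.min(),ys.max(),at(c,[(xs.min()+xs.max())/2,(ys.min()+ys.max())/2],.057))
"
```

```text
clock: 3.25
position: [0.5686, -0.3737, 0.1219]
tool_rot: [-3.138, 0.014, 0.014]
contact_force: [-0.3, 0.6, -1.0]
gripper_width: 0.0852
grasp_force: 0.0
pos [ 0.5686 -0.3737  0.1219] w 0.085 F [-0.3  0.6 -1. ] gf 0.0 t 3.2
turn units [-0.03  0.09 -0.09] shift after turn [ 0.28 -0.18  3.33]
0.94 226 301 163 243 [ 0.58465764 -0.36585001  0.057     ]
```

```bash
python3 -m handwheel '0 0 -0.09 0.3 -0.15 0.8 1;0 0 0 0 0 0.9 1;0 0 0 0 0 0.9 1;0 0 0 0 0 0.7 1;0 0 0 0 0 0 1'>/dev/null
python3 -m handwheel '0 0 0 0 0 0 0.2;0 0 0 0 0 0 0.2;0 0 0 0 0 0 0.2;0 0 0 0 0 0 0.2;0 0 0 0 0 0 0.2'
python3 -c "
from h import *
go([.577,-.3683,.022])
snap('wrist','w3.png')"
```

```text
clock: 4.35
position: [0.5835, -0.3702, 0.03]
tool_rot: [3.14, 0.003, 0.006]
contact_force: [-0.4, 0.3, 6.4]
gripper_width: 0.0463
grasp_force: 60.6
pos [ 0.5835 -0.3702  0.03  ] w 0.046 F [-0.4  0.3  6.4] gf 60.6 t 4.3
turn units [ 0.02 -0.03  0.02] shift after turn [-0.22 -0.06  0.27]
```

View pics/w3.png

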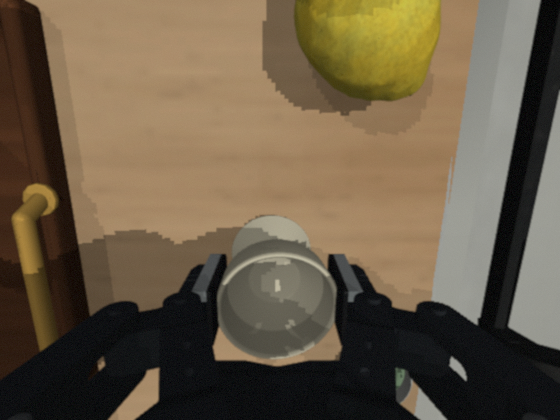

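```bash
python3 -c "
from h import *
c=optics.calibration('wrist');print('cup',at(c,[277,301],.057+.0))
"
python3 -m handwheel '0 0 0 0 0 -0.5 0.2;0 0 0 0 0 -1 0.2;0 0 0 0 0 -1 0.2;0 0 0 0 -1 -1 0.2;0 0 0 -0.5 -1 -1 0.2'>/dev/null
python3 -m handwheel '0 0 0 -0.8 -1 -1 0.2;0 0 0 -1 -1 -1 0.2;0 0 0 -1 -1 -0.5 0.2;0 0 0 -0.5 -1 0 0.2;0 0 0 0 0 0 0.2'
python3 - <<'E'
from h import *
go([.49,-.085,.25])
im=snap('wrist','w4.png');c=optics.calibration('wrist')
for l,z in [('plate',.017),('jar',.096),('mug_axis',.112),('egg_cup',.057),('tray',.018)]:
    for m in models.masks_of('wrist',l)[:2]:
        ys,xs=np.nonzero(m['pixels']);b=[(xs.min()+xs.max())/2,(ys.min()+ys.max())/2];print(l,round(m['score'],2),xs.min(),xs.max(),ys.min(),ys.max(),at(c,b,z).round(4))
E
```

```text
cup [ 0.58246093 -0.37001815  0.057     ]
clock: 5.4
position: [0.4665, -0.1863, 0.2381]
tool_rot: [-3.139, -0.011, 0.001]
contact_force: [0.6, -0.1, -1.5]
gripper_width: 0.0465
grasp_force: 61.8
pos [ 0.4665 -0.1863  0.2381] w 0.047 F [ 0.6 -0.1 -1.5] gf 61.8 t 5.4
turn units [-0.02  0.    0.07] shift after turn [ 0.78 -3.38 -0.4 ]
plate 0.78 132 249 94 213 [ 0.4993 -0.0941  0.017 ]
jar 0.68 254 332 0 52 [ 0.6054 -0.2003  0.096 ]
egg_cup 0.74 217 335 215 359 [ 0.3599 -0.1881  0.057 ]
```

View pics/w4.png

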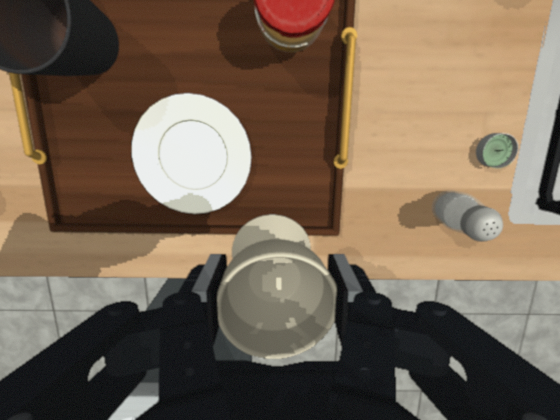

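The view shows the plate centred at (191,154), the tray's near corners at about (50,232) and (340,235), and the cup upright in the grip. I'll compute the plate centre from both cameras, plus the tray, mug and jar.

```bash
python3 - <<'E'
from h import *
c=optics.calibration('wrist');t=optics.calibration('top')
for n,p,z in [('plate rim',(190.5,153.5),.020),('plate in',(193,154),.011),('corner L',(50,232),.018),('corner R',(340,235),.018),('cup in hand',(277,301),.265)]: print(n,at(c,p,z).round(4))
for n,p,z in [('plate',(318,246.5),.020),('trayTL',(258,174),.018),('TR',(378,174),.018),('BL',(255,279),.018),('BR',(379,279),.018)]: print(n,at(t,p,z).round(4))
E
```

```text
plate rim [ 0.5011 -0.0988  0.02  ]
plate in [ 0.4997 -0.0992  0.011 ]
corner L [0.411  0.0705 0.018 ]
corner R [ 0.4074 -0.2651  0.018 ]
cup in hand [ 0.4693 -0.1918  0.265 ]
plate [ 0.4925 -0.0897  0.02  ]
trayTL [0.6947 0.0786 0.018 ]
TR [ 0.6977 -0.2589  0.018 ]
BL [0.4029 0.0815 0.018 ]
BR [ 0.406  -0.2555  0.018 ]
```

```bash
cat > look.py <<'E'
from h import *
def look(items,f=None,cam='wrist'):
    c=optics.calibration(cam);s=readout.get_state();snap(cam,f);print('pos',s['position'].round(4))
    for l,z in items:
        for m in models.masks_of(cam,l)[:2]:
            ys,xs=np.nonzero(m['pixels']);e=np.array([xs.min(),xs.max(),ys.min(),ys.max()]);print(l,round(m['score'],2),e,at(c,[(e[0]+e[1])/2,(e[2]+e[3])/2],z).round(4))
E
python3 - <<'E'
from look import *
look([('plate',.020),('jar',.096),('tray',.018),('egg_cup',.265)],'w5.png')
c=optics.calibration('wrist');im=cv2.imread('pics/w5.png')
g=im.min(2)>140
n,l,st,ce=cv2.connectedComponentsWithStats(g.astype('uint8'))
for i in range(1,n):
    if st[i][4]>1500: print(st[i],at(c,(st[i][0]+st[i][2]/2-.5,st[i][1]+st[i][3]/2-.5),.02).round(4))
E
```

```text
pos [ 0.4693 -0.1919  0.2362]
plate 0.55 [126 243  98 216] [ 0.4974 -0.0921  0.02  ]
jar 0.85 [244 325   0  54] [ 0.6052 -0.1977  0.096 ]
tray 0.85 [  0 349   0 239] [ 0.5364 -0.084   0.018 ]
egg_cup 0.71 [217 335 216 358] [ 0.4754 -0.1914  0.265 ]
[ 503    0   57  226 6263] [ 0.543  -0.4552  0.02  ]
[  125    97   120   120 11232] [ 0.4971 -0.0912  0.02  ]
[  48  282   97   31 2318] [0.327  0.0295 0.02  ]
[ 436  282   97   31 2587] [ 0.3277 -0.4433  0.02  ]
[   0  314   55   62 2346] [0.2589 0.1275 0.02  ]
[ 520  314   40   68 1838] [ 0.2554 -0.5267  0.02  ]
```

```bash
python3 -m handwheel '0 0 0 0.22 -0.84 0 0.2;0 0 0 0.25 -0.84 0 0.2;0 0 0 0.25 -0.84 0.3 0.2;0 0 0 0.2 -0.84 1 0.2;0 0 0 0 0 1 0.2'>/dev/null
python3 -m handwheel '0 0 0 0 0 1 0.2;0 0 0 0 0 1 0.2;0 0 0 0 0 0.8 0.2;0 0 0 0 0 0 0.2;0 0 0 0 0 0 0.2'
python3 -c "
from look import *
go([.497,-.091,.041])
look([('plate',.02)],'w6.png')"
```

```text
clock: 6.95
position: [0.4962, -0.09, 0.0832]
tool_rot: [3.142, 0.003, -0.001]
contact_force: [0.4, -0.5, -0.9]
gripper_width: 0.0463
grasp_force: 61.9
pos [ 0.4962 -0.09    0.0832] w 0.046 F [ 0.4 -0.5 -0.9] gf 61.9 t 7.0
turn units [0.   0.   0.02] shift after turn [0.03 0.03 1.41]
pos [ 0.4962 -0.09    0.0832]
plate 0.65 [182 377 128 268] [ 0.5152 -0.0915  0.02  ]
```

View pics/w6.png

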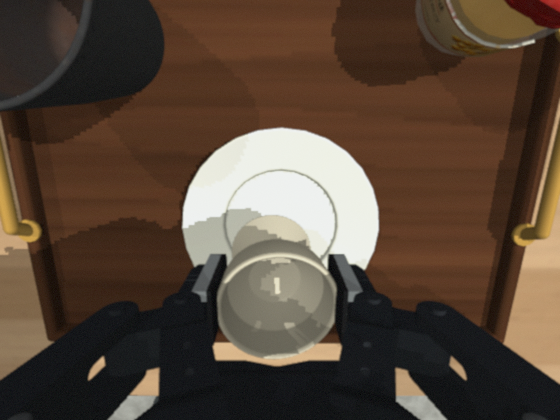

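The cup is over the plate, whose circle is centred at about (279.5, 225).

```bash
python3 -c "
from h import *
c=optics.calibration('wrist');print(at(c,(279.5,225),.02),at(c,(281,222),.011),at(c,(277,301),.110))"
python3 -m handwheel '0 0 0 0 0 0.5 0.2;0 0 0 0 0 0.4 0.2;0 0 0 0 0 0.2 0.2;0 0 0 0 0 0 0.2;0 0 0 0 0 0 0.2'
```

```text
[ 0.49772495 -0.0916679   0.02      ] [ 0.49696276 -0.09276777  0.011     ] [ 0.49523638 -0.08999579  0.11      ]
clock: 7.55
position: [0.4962, -0.09, 0.0504]
tool_rot: [3.141, 0.003, 0.0]
contact_force: [-0.5, -0.5, -0.1]
gripper_width: 0.0464
grasp_force: 61.9
```

Cup at (0.4952,-0.090), plate at (0.4972,-0.092). I'll apply a small correction and lower.

```bash
python3 -m handwheel '0 0 0 0.06 0.06 0.15 0.2;0 0 0 0 0 0.1 0.2;0 0 0 0 0 0 0.2;0 0 0 0 0 0 0.2'|grep -A0 -E 'pos|force'
python3 -m handwheel '0 0 0 0 0 0.05 0.2;0 0 0 0 0 0 0.2;0 0 0 0 0 0 0.2'|grep -E 'pos|force'
```

```text
position: [0.4978, -0.0917, 0.0426]
--
contact_force: [-1.2, -0.4, -0.2]
--
grasp_force: 61.9
position: [0.4979, -0.0917, 0.0412]
contact_force: [-0.6, 0.8, -0.9]
grasp_force: 61.9
```

```bash
python3 -m handwheel '0 0 0 0 0 0.05 0.2;0 0 0 0 0 0 0.2;0 0 0 0 0 0 0.2'|grep -E 'pos|force'
python3 -m handwheel '0 0 0 0 0 0.05 0.2;0 0 0 0 0 0 0.2;0 0 0 0 0 0 0.2'|grep -E 'pos|force'
python3 -m handwheel '0 0 0 0 0 0.05 0.2;0 0 0 0 0 0 0.2;0 0 0 0 0 0 0.2'|grep -E 'pos|force'
```

```text
position: [0.4983, -0.0916, 0.0408]
contact_force: [-0.6, 0.7, 11.1]
grasp_force: 62.9
position: [0.4988, -0.0915, 0.0406]
contact_force: [-1.9, 1.4, 25.1]
grasp_force: 64.1
position: [0.4993, -0.0912, 0.0403]
contact_force: [-4.0, 3.1, 37.3]
grasp_force: 65.0
```

```bash
python3 -m handwheel '0 0 0 0 0 -0.09 0.2;0 0 0 0 0 0 0.2;0 0 0 0 0 0 0.8;0 0 0 0 0 0 0.8;0 0 0 0 0 0 0.8'|grep -E 'pos|force'
python3 -m handwheel '0 0 0 0 0 -0.5 0.9;0 0 0 0 0 -1 1;0 0 0 0 0 -1 1;0 0 0 0 0 -1 1;0 0 0 0 0 0 1'|grep -E 'pos|force'
python3 -m handwheel '0 0 0 0 0 0 1;0 0 0 0 0 0 1;0 0 0 0 0 0 1'|grep -E 'pos|force|width'
python3 - <<'E'
from look import *
look([('plate',.02),('egg_cup',.068),('jar',.096),('mug_axis',.112)],'w7.png')
E
```

```text
position: [0.4977, -0.0917, 0.039]
contact_force: [-0.2, 0.4, 0.3]
grasp_force: 0.0
position: [0.5, -0.0922, 0.1473]
contact_force: [0.2, 0.4, -0.6]
grasp_force: 0.0
position: [0.4971, -0.0916, 0.1432]
contact_force: [-0.5, -1.2, -1.2]
gripper_width: 0.0854
grasp_force: 0.0
pos [ 0.4971 -0.0916  0.1432]
plate 0.73 [200 354 127 276] [ 0.4985 -0.0914  0.02  ]
egg_cup 0.55 [236 306 180 254] [ 0.4996 -0.0873  0.068 ]
jar 0.73 [381 546   0  72] [ 0.6063 -0.1878  0.096 ]
mug_axis 0.83 [  0 187   0 116] [ 0.5929 -0.0027  0.112 ]
```

View pics/w7.png

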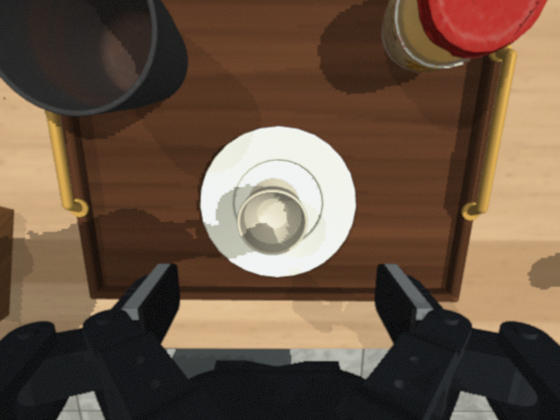

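The cup stands on the plate, with its rim at (271,221) and the plate circle at (277,201). I'll go up for a wider view of the mug and jar.

```bash
python3 -c "
from h import *
c=optics.calibration('wrist');print(at(c,(271,221),.068),at(c,(277.5,201.5),.02),at(c,(279,202),.011))"
python3 -m handwheel '0 0 0 0.5 0 -1 1;0 0 0 0.5 0 -1 1;0 0 0 0.5 0 -1 1;0 0 0 0.5 0 -1 1;0 0 0 0 0 0 1'|grep pos
python3 -m handwheel '0 0 0 0 0 0 1;0 0 0 0 0 0 1;0 0 0 0 0 0 1'|grep -E 'pos'
python3 - <<'E'
from look import *
look([('plate',.02),('egg_cup',.068),('jar',.096),('mug_axis',.112),('tray',.018)],'w8.png')
E
```

```text
[ 0.49720343 -0.08735131  0.068     ] [ 0.49908882 -0.09191893  0.02      ] [ 0.49638799 -0.09322827  0.011     ]
position: [0.5625, -0.0917, 0.2683]
position: [0.5564, -0.0915, 0.263]
pos [ 0.5564 -0.0915  0.263 ]
plate 0.9 [225 329 177 275] [ 0.4963 -0.0914  0.02  ]
plate 0.22 [251 295 209 261] [ 0.4845 -0.0865  0.02  ]
egg_cup 0.88 [251 296 209 262] [ 0.5014 -0.0876  0.068 ]
jar 0.76 [343 429  75 148] [ 0.6301 -0.189   0.096 ]
mug_axis 0.75 [110 217  47 184] [0.6262 0.0057 0.112 ]
tray 0.73 [119 433  40 293] [ 0.5693 -0.0901  0.018 ]
```

View pics/w8.png

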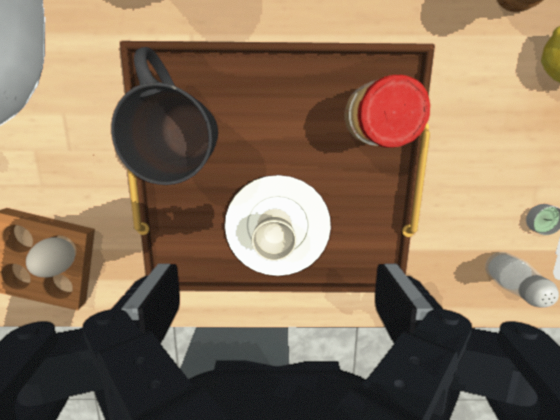

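```bash
python3 -c "
from h import *
c=optics.calibration('wrist')
for n,p,z in [('mug',(163,133.5),.112),('jar',(395,110.5),.096),('TL',(121,42),.018),('TR',(434,45),.018),('BL',(145,291),.018),('BR',(412,291),.018),('shaker top',(543,293),.088),('egg top',(52,256),.06)]: print(n,at(c,p,z).round(4))
go([.44,-.34,.25])
"
```

```text
mug [0.6129 0.0079 0.112 ]
jar [ 0.6327 -0.1975  0.096 ]
TL [0.704  0.0757 0.018 ]
TR [ 0.7016 -0.2593  0.018 ]
BL [0.407  0.0818 0.018 ]
BR [ 0.4077 -0.2691  0.018 ]
shaker top [ 0.4449 -0.3785  0.088 ]
egg top [0.4748 0.164  0.06  ]
pos [ 0.5577 -0.0915  0.2641] w 0.085 F [ 0.8 -0.8  0.1] gf 0.0 t 11.8
turn units [0.   0.01 0.02] shift after turn [-3.92  8.28  0.47]
```

```bash
python3 -m handwheel '0 0 0 0 1 0 1;0 0 0 0 1 0 1;0 0 0 0 1 0 1;0 0 0 -0.5 1 0 1;0 0 0 -0.5 1 0.2 1'|grep pos
python3 -m handwheel '0 0 0 -0.5 1 0.3 1;0 0 0 -1 1 0.5 1;0 0 0 -1 1 0.5 1;0 0 0 -0.4 1 0.5 0.8;0 0 0 0 0 0 0.8'|grep pos
python3 -m handwheel '0 0 0 0 0 0 0.8;0 0 0 0 0 0 0.8;0 0 0 0 0 0 0.8'|grep -E 'pos'
python3 - <<'E'
from look import *
look([('salt_shaker',.088)],'w9.png')
E
```

```text
position: [0.5285, -0.2429, 0.2588]
position: [0.4364, -0.367, 0.2026]
position: [0.443, -0.3604, 0.2049]
pos [ 0.443  -0.3604  0.2049]
salt_shaker 0.91 [283 326 174 228] [ 0.447  -0.3825  0.088 ]
```

View pics/w9.png

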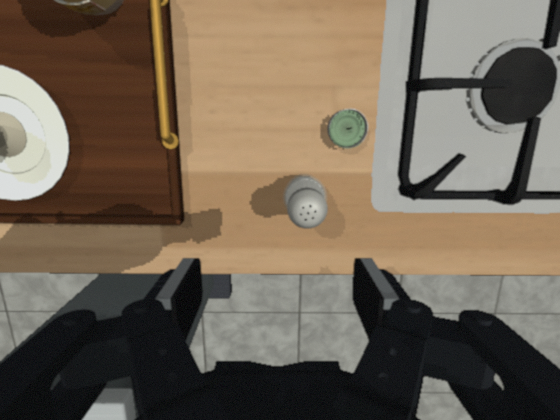

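The shaker dome is at (308,209), so the shaker is at about (0.442, -0.383). Descending.

```bash
python3 -m handwheel '0 0 0 0 0.75 0.5 0.8;0 0 0 0 0 1 0.8;0 0 0 0 0 0.8 0.8;0 0 0 0 0 0 0.8;0 0 0 0 0 0 0.8'|grep pos
python3 - <<'E'
from look import *
look([('salt_shaker',.088)],'w10.png')
E
```

```text
position: [0.4421, -0.3839, 0.1358]
pos [ 0.4421 -0.3839  0.1358]
salt_shaker 0.64 [254 308 186 260] [ 0.4493 -0.3862  0.088 ]
```

View pics/w10.png

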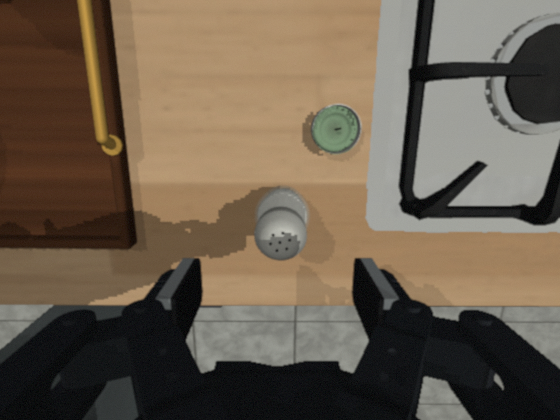

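The shaker dome is at (281,234), centred between the fingers, so I'll go down and grip.

```bash
python3 -m handwheel '0 0 0 0.03 0.04 1 0.8;0 0 0 0 0 1 0.8;0 0 0 0 0 1 0.8;0 0 0 0 0 0.5 0.8;0 0 0 0 0 0 0.8'|grep -E 'pos|force'
python3 -m handwheel '0 0 0 0 0 0 0.2;0 0 0 0 0 0 0.2;0 0 0 0 0 0 0.2;0 0 0 0 0 0 0.2;0 0 0 0 0 0 0.2'|grep -E 'pos|force|width'
python3 -m handwheel '0 0 0 0 0 -0.5 0.2;0 0 0 0 0 -1 0.2;0 0 0 0 0 -1 0.2;0 0 0 0 0 -1 0.2;0 0 0 0 0 -1 0.2'|grep -E 'pos|force|width'
```

```text
position: [0.442, -0.3849, 0.0296]
contact_force: [-0.8, 0.7, 0.7]
grasp_force: 0.0
position: [0.4436, -0.3868, 0.0328]
contact_force: [-1.1, 0.7, 6.4]
gripper_width: 0.0372
grasp_force: 59.0
position: [0.4425, -0.3855, 0.1683]
contact_force: [-0.3, 0.1, -0.9]
gripper_width: 0.0375
grasp_force: 59.7
```

```bash
python3 -m handwheel '0 0 0 0.2 -0.7 -0.5 0.2;0 0 0 0.6 -1 0 0.2;0 0 0 0.6 -1 0 0.2;0 0 0 0.6 -1 0 0.2;0 0 0 0.6 -1 0 0.2'|grep -E 'pos|force|width'
python3 -m handwheel '0 0 0 0.6 -1 0 0.2;0 0 0 0.6 -1 0 0.2;0 0 0 0.6 -1 0 0.2;0 0 0 0.6 -1 0 0.2;0 0 0 0.6 -1 0 0.2'|grep -E 'pos|force|width'
python3 -m handwheel '0 0 0 0.6 0 0 0.2;0 0 0 0 0 0 0.2;0 0 0 0 0 0 0.2;0 0 0 0 0 0 0.2'|grep -E 'pos|force|width'
python3 - <<'E'
from look import *
go([.621,-.095,.06])
look([('jar',.096),('mug_axis',.112),('salt_shaker',.27)],'w11.png')
E
```

```text
position: [0.5208, -0.2431, 0.1822]
contact_force: [0.3, -0.0, -1.5]
gripper_width: 0.0373
grasp_force: 59.7
position: [0.6104, -0.0927, 0.1822]
contact_force: [-0.0, -0.5, -1.4]
gripper_width: 0.0375
grasp_force: 59.7
position: [0.6265, -0.0955, 0.1809]
contact_force: [-0.9, 0.1, -0.8]
gripper_width: 0.0375
grasp_force: 59.7
pos [ 0.6265 -0.0955  0.1809] w 0.037 F [-0.9  0.1 -0.8] gf 59.7 t 16.7
turn units [0.01 0.01 0.  ] shift after turn [-0.18 -0.02  4.03]
pos [ 0.6265 -0.0955  0.1809]
jar 0.98 [352 463 156 252] [ 0.6358 -0.1883  0.096 ]
jar 0.85 [ 58 188   0  40] [ 0.7527 -0.0008  0.096 ]
mug_axis 0.93 [ 60 203 129 301] [0.6325 0.0017 0.112 ]
salt_shaker 0.95 [224 322 225 365] [ 0.6641 -0.0946  0.27  ]
```

View pics/w11.png

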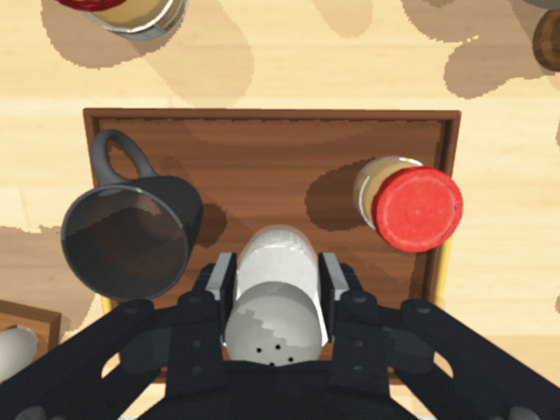

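The mug rim is at (127,241), the jar lid at (419,209), and the shaker is upright between them.

```bash
python3 -c "
from h import *
c=optics.calibration('wrist')
print(at(c,(127,241),.112),at(c,(419,209),.096))"
python3 -m handwheel '0 0 0 -0.15 0 1 0.2;0 0 0 0 0 1 0.2;0 0 0 0 0 1 0.2;0 0 0 0 0 1 0.2;0 0 0 0 0 0 0.2'|grep -E 'pos|contact'
python3 -m handwheel '0 0 0 0 0 0 0.2;0 0 0 0 0 0.4 0.2;0 0 0 0 0 0 0.2;0 0 0 0 0 0 0.2'|grep -E 'pos|contact'
```

```text
[0.61468754 0.0075583  0.112     ] [ 0.63304827 -0.19596274  0.096     ]
position: [0.6196, -0.0938, 0.0566]
contact_force: [-0.3, 0.4, -1.4]
position: [0.6236, -0.0942, 0.049]
contact_force: [0.2, -0.2, -0.7]
```

Midpoint is (0.624,-0.094), which matches. Lowering to contact.

```bash
python3 -m handwheel '0 0 0 0 0 0.25 0.2;0 0 0 0 0 0 0.2;0 0 0 0 0 0 0.2'|grep -E 'pos|contact'
python3 -m handwheel '0 0 0 0 0 0.06 0.2;0 0 0 0 0 0 0.2;0 0 0 0 0 0 0.2'|grep -E 'pos|contact'
python3 -m handwheel '0 0 0 0 0 0.04 0.2;0 0 0 0 0 0 0.2;0 0 0 0 0 0 0.2'|grep -E 'pos|contact'
```

```text
position: [0.6231, -0.0941, 0.0407]
contact_force: [-0.2, 0.7, -1.8]
position: [0.6233, -0.0941, 0.0391]
contact_force: [0.1, 0.1, -1.3]
position: [0.6236, -0.0941, 0.0389]
contact_force: [-2.5, -0.1, 6.7]
```

```bash
python3 -m handwheel '0 0 0 0 0 0 0.7;0 0 0 0 0 0 0.7;0 0 0 0 0 0 0.7;0 0 0 0 0 -0.5 0.7;0 0 0 0 0 -1 0.7'|grep -E 'pos|contact|width'
python3 -m handwheel '0 0 0 0 0 -1 0.7;0 0 0 0 0 -1 0.7;0 0 0 0 0 -1 0.7;0 0 0 0 0 -1 0.7;0 0 0 0 0 -1 0.7'|grep -E 'pos|contact|width'
python3 -m handwheel '0 0 0 0 0 0 0.7;0 0 0 0 0 0 0.7;0 0 0 0 0 0 0.7'|grep -E 'pos'
python3 - <<'E'
from look import *
look([('salt_shaker',.094),('egg',.06)],'w12.png')
go([.46,.34,.25])
E
```

```text
position: [0.6214, -0.0937, 0.0819]
contact_force: [-0.3, 0.7, 0.2]
gripper_width: 0.0598
position: [0.6231, -0.0938, 0.2353]
contact_force: [0.0, 0.5, -0.4]
gripper_width: 0.0599
position: [0.6224, -0.0938, 0.2322]
pos [ 0.6224 -0.0938  0.2322]
salt_shaker 0.69 [256 297 170 219] [ 0.6264 -0.0932  0.094 ]
egg 0.87 [ 15  66 299 342] [0.4766 0.165  0.06  ]
pos [ 0.6225 -0.0939  0.2317] w 0.06 F [ 0.4 -0.4 -0.5] gf 0.0 t 20.1
turn units [-0.    0.02  0.02] shift after turn [ -5.42 -14.46  -0.61]
```

View pics/w12.png

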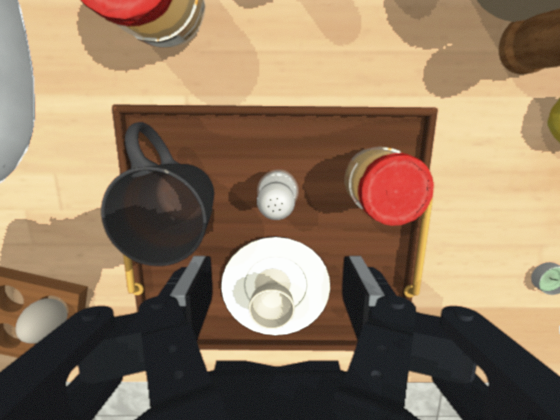

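The shaker stands clear between the mug and the jar at (277,200). Next is the teaspoon.

```bash
python3 -m handwheel '0 0 0 -1 -0.5 0 1;0 0 0 -1 -1 0 1;0 0 0 -1 -1 0 1;0 0 0 -1 -1 0 1;0 0 0 -1 -1 0 1'|grep -E 'pos|contact'
python3 -m handwheel '0 0 0 -0.8 -1 0 1;0 0 0 0 -1 0 1;0 0 0 0 -1 0 1;0 0 0 0 -1 0 1;0 0 0 0 -1 0 1'|grep -E 'pos|contact'
python3 -m handwheel '0 0 0 0 -1 0 1;0 0 0 0 -1 0 1;0 0 0 0 -1 0 1;0 0 0 0 -1 0 1;0 0 0 0 -1 0 1'|grep -E 'pos|contact'
python3 -m handwheel '0 0 0 0 0 0 1;0 0 0 0 0 0 1;0 0 0 0 0 0 1'|grep pos
cat > spoon.py <<'E'
from h import *
from sys import argv
def spoon(z,f):
    c=optics.calibration('wrist');s=readout.get_state();snap('wrist',f);print('pos',s['position'].round(4),R.from_rotvec(s['tool_rot']).as_matrix()[:,0].round(3))
    for m in models.masks_of('wrist','teaspoon'):
        ys,xs=np.nonzero(m['pixels'])
        w=np.array([at(c,(a,b),z)[:2] for a,b in zip(xs,ys)])
        u,sv,v=np.linalg.svd(w-w.mean(0),full_matrices=False);d=v[0]*np.sign(v[0][0]);t=(w-w.mean(0))@d;n=(w-w.mean(0))@[-d[1],d[0]]
        mid=w.mean(0)+d*(t.min()+t.max())/2
        wd=[round(np.ptp(n[abs(t-t.min()-k*np.ptp(t))<.005]),3) for k in (.1,.3,.5,.7,.85)]
        print(round(m['score'],2),len(xs),'mid',mid.round(4),'len',np.ptp(t).round(4),'ang',np.degrees(np.arctan2(d[1],d[0])).round(2),'widths',wd,'nmid',np.mean([n[abs(t-(t.min()+t.max())/2)<.008].min(),n[abs(t-(t.min()+t.max())/2)<.008].max()]).round(4),'px',xs.min(),xs.max(),ys.min(),ys.max())
E
python3 -c "
from spoon import *
spoon(.006,'w13.png');go([.43,.37,.2])"
```

```text
position: [0.4714, 0.0415, 0.2324]
contact_force: [0.9, 0.5, -0.4]
position: [0.4482, 0.1916, 0.2324]
contact_force: [0.5, 1.0, -0.3]
position: [0.4479, 0.3415, 0.2321]
contact_force: [0.5, 0.2, 0.3]
position: [0.4484, 0.3389, 0.2324]
pos [0.4484 0.3389 0.2324] [ 1.     0.001 -0.001]
0.55 1274 mid [0.4425 0.3741] len 0.128 ang -11.14 widths [np.float64(0.012), np.float64(0.01), np.float64(0.007), np.float64(0.019), np.float64(0.025)] nmid 0.0 px 232 264 129 238
pos [0.4486 0.3389 0.2327] w 0.086 F [ 0.7 -0.4 -0.1] gf 0.0 t 22.1
turn units [0.01 0.   0.  ] shift after turn [-0.62 -1.04  1.09]
```

```bash
python3 -m handwheel '0 0 0.93 0 0 0 0.5;0 0 0.93 0 0 0 0.5;0 0 0 0 0 0 0.5;0 0 0 0 0 0 0.5'|grep pos
python3 -c "
from h import *
go([.4425,.374,.1],np.radians(-11.14))"
```

```text
position: [0.4484, 0.3399, 0.2329]
pos [0.4484 0.3399 0.2329] w 0.043 F [0.1 0.  0.2] gf 0.0 t 22.4
turn units [ 0.   -0.    0.03] shift after turn [-0.41 -1.08  4.43]
```

```bash
python3 -m handwheel '0 0 0.03 -0.4 -1 0.4 0.5;0 0 0 0 -0.1 1 0.5;0 0 0 0 0 1 0.5;0 0 0 0 0 1 0.5;0 0 0 0 0 1 0.5'|grep pos
python3 -m handwheel '0 0 0 0 0 0 0.5;0 0 0 0 0 0 0.5;0 0 0 0 0 0 0.5'|grep pos
python3 -c "
from spoon import *
spoon(.006,'w14.png');go([.4425,.374,.005],np.radians(-11.14))"
```

```text
position: [0.443, 0.3751, 0.0998]
position: [0.444, 0.3758, 0.1025]
pos [0.444  0.3758 0.1025] [ 0.981 -0.194  0.002]
0.65 2873 mid [0.4431 0.3738] len 0.1272 ang -11.7 widths [np.float64(0.012), np.float64(0.009), np.float64(0.006), np.float64(0.02), np.float64(0.026)] nmid 0.0001 px 263 299 126 289
pos [0.4438 0.3759 0.1025] w 0.043 F [-0.5 -0.1  0.5] gf 0.0 t 23.4
turn units [-0.02 -0.02 -0.01] shift after turn [-0.03  0.07  3.25]
```

```bash
python3 -m handwheel '0 0 0.05 -0.03 0.08 0.8 0.5;0 0 0 0 0 0.9 0.4;0 0 0 0 0 0.8 0.35;0 0 0 0 0 0.5 0.3;0 0 0 0 0 0 0.3'|grep -E 'pos|contact|width'
python3 -m handwheel '0 0 0 0 0 0.1 0.3;0 0 0 0 0 0 0.3;0 0 0 0 0 0 0.3'|grep -E 'pos|contact|width'
```

```text
position: [0.4409, 0.3725, 0.0098]
contact_force: [-0.4, -0.5, -0.0]
gripper_width: 0.0257
position: [0.4421, 0.3735, 0.0088]
contact_force: [-0.4, -0.3, 0.0]
gripper_width: 0.0257
```

```bash
python3 -m handwheel '0 0 0 0 0 0.15 0.3;0 0 0 0 0 0 0.3;0 0 0 0 0 0 0.3'|grep -E 'pos|contact|width'
python3 -m handwheel '0 0 0 0 0 0 0.15;0 0 0 0 0 0 0;0 0 0 0 0 0 0;0 0 0 0 0 0 0;0 0 0 0 0 0 0'|grep -E 'pos|contact|width|grasp'
python3 -m handwheel '0 0 0 0 0 -0.5 0;0 0 0 0 0 -1 0;0 0 0 0 0 -1 0;0 0 0 0 0 -1 0;0 0 0 0 0 -1 0'|grep -E 'pos|contact|width|grasp'
python3 -m handwheel '0 0 0 0 0 0 0;0 0 0 0 0 0 0'|grep -E 'pos|contact|width|grasp'
python3 -c "
from spoon import *
spoon(.13,'w15.png');go([.5,-.204,.18])"
```

```text
position: [0.4414, 0.373, 0.0033]
contact_force: [0.4, -1.1, -0.7]
gripper_width: 0.0258
position: [0.4415, 0.373, 0.0037]
contact_force: [-0.6, -1.0, 6.0]
gripper_width: 0.0179
grasp_force: 58.6
position: [0.4415, 0.373, 0.1403]
contact_force: [0.3, -0.5, 0.4]
gripper_width: 0.0178
grasp_force: 58.6
position: [0.4418, 0.3733, 0.1394]
contact_force: [-0.0, -0.2, -0.3]
gripper_width: 0.0178
grasp_force: 58.6
pos [0.4418 0.3733 0.1394] [ 0.98  -0.199  0.001]
pos [0.4408 0.3726 0.1377] w 0.018 F [-0.2 -0.2  0.1] gf 58.6 t 25.8
turn units [ 0.01  0.01 -1.92] shift after turn [ 1.97 19.22 -1.41]
```

```bash
python3 -m handwheel '0 0 -0.96 0 0 -0.6 0;0 0 -0.96 0 0 -0.6 0;0 0 0 0 1 -0.2 0;0 0 0 0 1 0 0;0 0 0 0 1 0 0'|grep -E 'pos|width'
python3 -m handwheel '0 0 0 0 1 0 0;0 0 0 0 1 0 0;0 0 0 0 1 0 0;0 0 0 0 1 0 0;0 0 0 0 1 0 0'|grep -E 'pos|width'
python3 -m handwheel '0 0 0 0 1 0 0;0 0 0 0 1 0 0;0 0 0 0 1 0 0;0 0 0 0 1 0 0;0 0 0 0 1 0 0'|grep -E 'pos|width'
python3 -m handwheel '0 0 0 0.4 1 0 0;0 0 0 0.5 1 0 0;0 0 0 0.5 1 0 0;0 0 0 0.5 1 0 0;0 0 0 0 1 0 0'|grep -E 'pos|width'
python3 -m handwheel '0 0 0 0 0 0 0;0 0 0 0 0 0 0;0 0 0 0 0 0 0'|grep -E 'pos'
python3 -c "
from spoon import *
spoon(.175,'w16.png');go([.5,-.204,.06])
from look import *
look([('plate',.02)])"
```

```text
position: [0.4408, 0.2817, 0.1794]
gripper_width: 0.0173
position: [0.4407, 0.1316, 0.1794]
gripper_width: 0.0177
position: [0.4407, -0.0182, 0.1794]
gripper_width: 0.0179
position: [0.5003, -0.168, 0.1793]
gripper_width: 0.0178
position: [0.498, -0.1655, 0.1797]
pos [ 0.498  -0.1655  0.1797] [ 1.     0.002 -0.002]
0.75 7433 mid [ 0.5013 -0.165 ] len 0.1234 ang -0.04 widths [np.float64(0.013), np.float64(0.01), np.float64(0.006), np.float64(0.025), np.float64(0.027)] nmid -0.0001 px 246 307 126 365
pos [ 0.4984 -0.1653  0.18  ] w 0.017 F [ 0.1 -0.4 -0.1] gf 58.6 t 28.1
turn units [-0.01  0.01  0.02] shift after turn [0.05 1.29 4.  ]
pos [ 0.4984 -0.1653  0.18  ]
plate 0.88 [131 264 128 260] [ 0.4979 -0.0904  0.02  ]
```

View pics/w16.png

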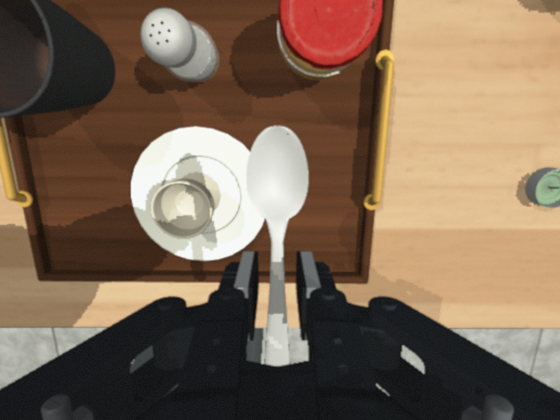

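The spoon is straight with its bowl away, and the plate and cup are undisturbed with the rim at about (184,207). That was my last allowed picture, so I go on by numbers.

```bash
python3 -m handwheel '0 0 0 0.05 0.65 0 0;0 0 0 0 0.64 0.6 0;0 0 0 0 0 1 0;0 0 0 0 0 1 0;0 0 0 0 0 1 0'|grep -E 'pos|contact'
python3 -m handwheel '0 0 0 0 0 1 0;0 0 0 0 0 0.5 0;0 0 0 0 0 0 0;0 0 0 0 0 0 0;0 0 0 0 0 0 0'|grep -E 'pos|contact'
python3 -m handwheel '0 0 0 0 0 0.25 0;0 0 0 0 0 0 0;0 0 0 0 0 0 0'|grep -E 'pos|contact'
python3 -m handwheel '0 0 0 0 0 0.1 0;0 0 0 0 0 0 0;0 0 0 0 0 0 0'|grep -E 'pos|contact'
```

```text
position: [0.5005, -0.2053, 0.0716]
contact_force: [0.5, -0.7, -0.1]
position: [0.5011, -0.206, 0.0288]
contact_force: [0.6, 0.5, -0.3]
position: [0.5001, -0.2057, 0.02]
contact_force: [1.1, 0.3, 0.0]
position: [0.5, -0.2057, 0.0168]
contact_force: [-0.6, -0.8, -0.4]
```

```bash
python3 -m handwheel '0 0 0 0 0 0.15 0;0 0 0 0 0 0 0;0 0 0 0 0 0 0'|grep -E 'pos|contact'
python3 -m handwheel '0 0 0 0 0 0.06 0;0 0 0 0 0 0 0;0 0 0 0 0 0 0'|grep -E 'pos|contact'
python3 -m handwheel '0 0 0 0 0 0.04 0;0 0 0 0 0 0 0;0 0 0 0 0 0 0'|grep -E 'pos|contact'
```

```text
position: [0.4999, -0.2056, 0.0121]
contact_force: [-0.2, -1.1, 0.6]
position: [0.5, -0.2056, 0.0105]
contact_force: [-0.1, -0.2, -0.2]
position: [0.5002, -0.2058, 0.0097]
contact_force: [-0.6, 0.1, 4.4]
```

```bash
python3 -m handwheel '0 0 0 0 0 0 0.35;0 0 0 0 0 0 0.35;0 0 0 0 0 0 0.35;0 0 0 0 0 -0.5 0.35;0 0 0 0 0 -1 0.35'|grep -E 'pos|contact|width'
python3 -m handwheel '0 0 0 0 0 -1 0.35;0 0 0 0 0 -1 0.35;0 0 0 0 -0.5 -1 1;0 0 0 0 -1 -1 1;0 0 0 0 -1 -1 1'|grep -E 'pos|contact|width'
python3 -m handwheel '0 0 0 0 0 0 1;0 0 0 0 0 0 1;0 0 0 0 0 0 1'|grep -E 'pos'
python3 -c "
from spoon import *
spoon(.011,'w17.png')
from look import *
look([('plate',.02),('egg_cup',.068),('salt_shaker',.09)])
im=cv2.imread('pics/w17.png');c=optics.calibration('wrist')
g=(im.min(2)>140).astype('uint8');n,l,st,ce=cv2.connectedComponentsWithStats(g)
for i in range(1,n):
    if st[i][4]>1500: print(st[i],at(c,(st[i][0]+st[i][2]/2-.5,st[i][1]+st[i][3]/2-.5),.02).round(4))
go([.46,.1,.25])"
```

```text
position: [0.4987, -0.2051, 0.0539]
contact_force: [0.8, -0.4, 0.2]
gripper_width: 0.0297
position: [0.4997, -0.1303, 0.2066]
contact_force: [0.9, 0.8, 0.5]
gripper_width: 0.0719
position: [0.4993, -0.1318, 0.2042]
pos [ 0.4993 -0.1318  0.2042] [ 1.    -0.001 -0.001]
0.56 1567 mid [ 0.5001 -0.2052] len 0.127 ang -0.26 widths [np.float64(0.012), np.float64(0.01), np.float64(0.006), np.float64(0.02), np.float64(0.026)] nmid -0.0005 px 338 363 122 243
pos [ 0.4992 -0.1319  0.2036]
plate 0.61 [174 301 128 252] [ 0.4975 -0.092   0.02  ]
egg_cup 0.74 [198 256 170 230] [ 0.499  -0.0885  0.068 ]
egg_cup 0.66 [  0  19 192 297] [0.4581 0.1094 0.068 ]
salt_shaker 0.72 [199 257  22  85] [ 0.6114 -0.0973  0.09  ]
[  399     0   161   223 26709] [ 0.574  -0.3223  0.02  ]
[ 202   22   54   60 1848] [ 0.6258 -0.0874  0.02  ]
[   0   74   58  121 4517] [0.5534 0.1084 0.02  ]
[ 338  121   27  123 1637] [ 0.5061 -0.2053  0.02  ]
[  174   127   128   126 11918] [ 0.4986 -0.0913  0.02  ]
[ 178  274  186   42 5914] [ 0.3799 -0.1238  0.02  ]
[ 445  293  115   52 3390] [ 0.3492 -0.3856  0.02  ]
[ 273  316   79   55 3566] [ 0.3169 -0.1714  0.02  ]
[ 350  317   43   61 1821] [ 0.3114 -0.2402  0.02  ]
pos [ 0.4997 -0.1312  0.2038] w 0.086 F [-0.4  0.8 -0.3] gf 0.0 t 32.4
turn units [ 0.    0.01 -0.01] shift after turn [-1.32 -7.71 -1.54]
```

```bash
python3 -m handwheel '0 0 0 -0.4 -1 0 1;0 0 0 -0.4 -1 0 1;0 0 0 0 -1 0 1;0 0 0 0 -1 0 1;0 0 0 0 -1 0 1'|grep -E 'pos'
python3 -m handwheel '0 0 0 0 -1 0 1;0 0 0 0 -1 0 1;0 0 0 0 -1 0 1;0 0 0 0 -1 0 1;0 0 0 0 -0.85 0 1'|grep -E 'pos'
python3 -m handwheel '0 0 0 0 0 0 1;0 0 0 0 0 0 1;0 0 0 0 0 0 1;0 0 0 0 0 0 1'|grep -E 'pos'
python3 -c "
from look import *
look([('egg',.045),('egg_block',.02)],'w18.png')
im=cv2.imread('pics/w18.png');g=(im.min(2)>120).astype('uint8');n,l,st,ce=cv2.connectedComponentsWithStats(g)
c=optics.calibration('wrist')
for i in range(1,n):
    if st[i][4]>800 and st[i][1]<260: print(st[i],at(c,(st[i][0]+st[i][2]/2-.5,st[i][1]+st[i][3]/2-.5),.045).round(4))
"
```

```text
position: [0.4759, 0.0202, 0.2042]
position: [0.4759, 0.1665, 0.2041]
position: [0.4761, 0.1633, 0.2043]
pos [0.4761 0.1633 0.2043]
egg 0.61 [236 280 184 229] [0.464  0.1813 0.045 ]
egg 0.58 [166 293 149 277] [0.4576 0.2085 0.045 ]
egg_block 0.88 [167 293 150 276] [0.4504 0.2117 0.02  ]
[179   0  46  30 873] [0.6257 0.2252 0.045 ]
[    0    18   356   219 40805] [0.5371 0.2522 0.045 ]
[ 468  101   92  131 8290] [ 0.5019 -0.0524  0.045 ]
[ 239  184   43   45 1482] [0.4645 0.1801 0.045 ]
[ 277  241  283   42 6399] [0.4072 0.0241 0.045 ]
[ 104  250  157   48 2621] [0.3945 0.2596 0.045 ]
```

```bash
python3 -m handwheel '0 0 0 -0.3 -0.55 0.5 1;0 0 0 0 0 1 1;0 0 0 0 0 1 1;0 0 0 0 0 0 1;0 0 0 0 0 0 1'|grep -E 'pos'
python3 -m handwheel '0 0 0 0 0 0 1;0 0 0 0 0 0 1;0 0 0 0 0 0 1;0 0 0 0 0 0 1'|grep -E 'pos'
python3 -c "
from look import *
look([('egg',.04),('egg_block',.02)],'w19.png')
c=optics.calibration('wrist')
for m in models.masks_of('wrist','egg_block')[:1]:
    ys,xs=np.nonzero(m['pixels']);r=cv2.minAreaRect(np.c_[xs,ys].astype('float32'));print(r,[at(c,p,.02)[:2].round(4) for p in cv2.boxPoints(r)])
"
```

```text
position: [0.467, 0.1809, 0.1295]
position: [0.4674, 0.1814, 0.13]
pos [0.4674 0.1814 0.13  ]
egg 0.84 [248 307 190 251] [0.4631 0.1812 0.04  ]
egg_block 0.97 [161 322 147 307] [0.4514 0.2102 0.02  ]
egg_block 0.39 [391 559   0 278] [0.5207 0.0334 0.02  ]
((236.48731994628906, 228.17416381835938), (146.0224609375, 134.7779541015625), 14.470293045043945) [array([0.4086, 0.289 ]), array([0.5163, 0.2524]), array([0.4885, 0.1451]), array([0.3738, 0.1699])]
```

```bash
python3 -m handwheel '0 0 0 -0.1 0 1 1;0 0 0 0 0 1 0.9;0 0 0 0 0 0.9 0.85;0 0 0 0 0 0 0.8;0 0 0 0 0 0 0.8'|grep -E 'pos|contact|width'
python3 -m handwheel '0 0 0 0 0 0.4 0.8;0 0 0 0 0 0 0.8;0 0 0 0 0 0 0.8;0 0 0 0 0 0 0.8'|grep -E 'pos|contact|width'
python3 -c "
from look import *
look([('egg',.04)],'w20.png')"
```

```text
position: [0.4639, 0.1812, 0.0424]
contact_force: [-0.6, 0.2, 0.1]
gripper_width: 0.0683
position: [0.4643, 0.1814, 0.0308]
contact_force: [-0.1, -0.3, 0.0]
gripper_width: 0.0685
pos [0.4643 0.1814 0.0308]
egg 0.75 [229 328 228 338] [0.4617 0.1809 0.04  ]
```

```bash
python3 -m handwheel '0 0 0 -0.06 0 0.12 0.8;0 0 0 0 0 0 0.8;0 0 0 0 0 0 0.7;0 0 0 0 0 0 0.65;0 0 0 0 0 0 0.6'|grep -E 'pos|contact|width'
python3 -m handwheel '0 0 0 0 0 0 0.55;0 0 0 0 0 0 0.5;0 0 0 0 0 0 0.45;0 0 0 0 0 0 0.4;0 0 0 0 0 0 0.4'|grep -E 'pos|contact|width|grasp'
python3 -m handwheel '0 0 0 0 0 0 0.4;0 0 0 0 0 0 0.4'|grep -E 'pos|contact|width|grasp'
```

```text
position: [0.4623, 0.1813, 0.0268]
contact_force: [0.2, 0.1, 0.2]
gripper_width: 0.0513
position: [0.4624, 0.1813, 0.027]
contact_force: [0.1, -0.1, 5.3]
gripper_width: 0.0411
grasp_force: 60.1
position: [0.4624, 0.1812, 0.027]
contact_force: [0.2, -0.9, 5.3]
gripper_width: 0.0411
grasp_force: 60.1
```

```bash
python3 -m handwheel '0 0 0 0 0 -0.15 0.4;0 0 0 0 0 -0.3 0.4;0 0 0 0 0 0 0.4;0 0 0 0 0 0 0.4'|grep -E 'pos|contact|width|grasp'
python3 -c "
from look import *
look([('egg',.0535)],'w21.png')"
python3 -m handwheel '0 0 0 0 0 -0.5 0.4;0 0 0 0 0 -1 0.4;0 0 0 0 0 -1 0.4;0 0 0 0 0 0 0.4;0 0 0 0 0 0 0.4'|grep -E 'pos|contact|width|grasp'
python3 -c "
from look import *
look([('egg',.1285)],'w22.png')"
```

```text
position: [0.4624, 0.1815, 0.0405]
contact_force: [0.3, -0.3, -0.8]
gripper_width: 0.0412
grasp_force: 60.8
pos [0.4624 0.1815 0.0405]
egg 0.91 [227 326 227 340] [0.4615 0.1818 0.0535]
position: [0.4623, 0.1814, 0.1154]
contact_force: [-0.8, -0.2, -1.3]
gripper_width: 0.041
grasp_force: 60.8
pos [0.4623 0.1814 0.1154]
egg 0.66 [227 328 225 339] [0.4623 0.1813 0.1285]
```

```bash
python3 -m handwheel '0 0 0 0 0.2 -0.4 0.4;0 0 0 0 0.5 -0.7 0.4;0 0 0 0.2 0.8 -0.6 0.4;0 0 0 0.3 0.8 0 0.4;0 0 0 0.3 0.8 0 0.4'|grep -E 'pos|width'
python3 -m handwheel '0 0 0 0.3 0.8 0 0.4;0 0 0 0.08 0.8 0 0.4;0 0 0 0 0.8 0 0.4;0 0 0 0 0.8 0 0.4;0 0 0 0 0.8 0 0.4'|grep -E 'pos|width'
python3 -m handwheel '0 0 0 0 0.8 0 0.4;0 0 0 0 0.6 0 0.4;0 0 0 0 0.3 0 0.4;0 0 0 0 0 0 0.4;0 0 0 0 0 0 0.4'|grep -E 'pos|width'
python3 -m handwheel '0 0 0 0 0 0 0.4;0 0 0 0 0 0 0.4;0 0 0 0 0 0 0.4'|grep -E 'pos|width'
python3 -c "
from look import *
go([.4978,-.088,.1])
look([('plate',.02),('egg_cup',.068),('egg',.18)],'w23.png')"
```

```text
position: [0.4864, 0.0869, 0.1669]
gripper_width: 0.0412
position: [0.497, -0.0333, 0.1661]
gripper_width: 0.0413
position: [0.4975, -0.0817, 0.1662]
gripper_width: 0.0407
position: [0.4977, -0.0819, 0.1663]
gripper_width: 0.0407
pos [ 0.4977 -0.0819  0.1663] w 0.041 F [-0.   0.1 -0.3] gf 60.8 t 40.1
turn units [-0.    0.    0.01] shift after turn [0.   0.2  2.21]
pos [ 0.4977 -0.0819  0.1663]
plate 0.59 [217 359 128 252] [ 0.5043 -0.0915  0.02  ]
egg_cup 0.55 [253 317 175 235] [ 0.503  -0.0877  0.068 ]
egg 0.66 [226 327 226 339] [ 0.4978 -0.0815  0.18  ]
egg 0.32 [ 76 507   0 291] [ 0.5558 -0.0872  0.18  ]
```

```bash
python3 -c "
from h import *
c=optics.calibration('wrist');T=np.linalg.inv(np.array(c['cam_to_world']))
def box(x,y):
    a=np.linspace(0,6.283,100);P=[]
    for z,r in((.068,.0245),(.044,.024),(.011,.022)):
        p=np.c_[x+r*np.cos(a),y+r*np.sin(a),0*a+z,0*a+1]@T.T;u=c['cx']-c['fx']*p[:,0]/p[:,2];v=c['cy']+c['fy']*p[:,1]/p[:,2]
        P.append([u.min(),u.max(),v.min(),v.max()])
    return np.round(P,1)
print(box(.4978,-.088));print(box(.5,-.088))"
python3 -m handwheel '0 0 0 0 0.2 0.8 0.4;0 0 0 0 0 0.5 0.4;0 0 0 0 0 0 0.4;0 0 0 0 0 0 0.4;0 0 0 0 0 0 0.4'|grep -E 'pos|width'
```

```text
[[252.1 316.8 179.6 241.8]
 [254.8 312.8 174.9 231.1]
 [259.3 306.9 171.1 217.5]]
[[252.1 316.9 176.7 239.2]
 [254.8 312.9 172.2 228.6]
 [259.3 307.  168.7 215.3]]
position: [0.4983, -0.0886, 0.128]
gripper_width: 0.0411
```

```bash
python3 -m handwheel '0 0 0 0 0 0.5 0.4;0 0 0 0 0 0.5 0.4;0 0 0 0 0 0.3 0.4;0 0 0 0 0 0 0.4;0 0 0 0 0 0 0.4'|grep -E 'pos|contact'
python3 -m handwheel '0 0 0 0 0 0.2 0.4;0 0 0 0 0 0 0.4;0 0 0 0 0 0 0.4'|grep -E 'pos|contact'
```

```text
position: [0.498, -0.0887, 0.0887]
contact_force: [1.1, 0.1, 0.1]
position: [0.4977, -0.0887, 0.0824]
contact_force: [-0.5, -0.0, -0.2]
```

```bash
python3 -m handwheel '0 0 0 0 -0.02 0.15 0.4;0 0 0 0 0 0 0.4;0 0 0 0 0 0 0.4;0 0 0 0 0 0 0.4'|grep -E 'pos|contact'
python3 -m handwheel '0 0 0 0 0 0.08 0.4;0 0 0 0 0 0 0.4;0 0 0 0 0 0 0.4'|grep -E 'pos|contact'
```

```text
position: [0.4977, -0.0881, 0.0778]
contact_force: [-0.7, 0.3, -1.3]
position: [0.4976, -0.0881, 0.0754]
contact_force: [-0.1, 0.3, -0.4]
```

```bash
python3 -m handwheel '0 0 0 0 0 0.04 0.4;0 0 0 0 0 0 0.4;0 0 0 0 0 0 0.4'|grep -E 'pos|contact'
```

```text
position: [0.4978, -0.0882, 0.0743]
contact_force: [-0.2, 0.4, 2.1]
```

```bash
python3 -m handwheel '0 0 0 0 0 0.02 0.4;0 0 0 0 0 0 0.4;0 0 0 0 0 0 0.4'|grep -E 'pos|contact'
```

```text
position: [0.4978, -0.0881, 0.0736]
contact_force: [0.0, -0.5, 3.0]
```

```bash
python3 -m handwheel '0 0 0 0 0 0.02 0.4;0 0 0 0 0 0 0.4;0 0 0 0 0 0 0.4'|grep -E 'pos|contact'
```

```text
position: [0.4972, -0.088, 0.0727]
contact_force: [-0.4, 0.8, 0.3]
```

```bash
python3 -m handwheel '0 0 0 0 0 0.02 0.4;0 0 0 0 0 0 0.4;0 0 0 0 0 0 0.4'|grep -E 'pos|contact'; python3 -c "
from look import *
look([('egg_cup',.068),('egg',.087),('plate',.02)],'w24.png')"
```

```text
position: [0.4977, -0.0881, 0.0724]
contact_force: [0.3, 0.3, 1.3]
pos [ 0.4977 -0.0881  0.0724]
egg_cup 0.57 [229 330 198 253] [ 0.5176 -0.0891  0.068 ]
egg 0.85 [227 326 226 339] [ 0.4982 -0.0877  0.087 ]
egg 0.36 [425 559   0  56] [ 0.5959 -0.1626  0.087 ]
plate 0.2 [  0 160   0 114] [0.5978 0.0188 0.02  ]
```

```bash
python3 -m handwheel '0 0 0 0 0 0.02 0.4;0 0 0 0 0 0 0.4;0 0 0 0 0 0 0.4'|grep -E 'pos|contact'
```

```text
position: [0.4979, -0.0881, 0.072]
contact_force: [-0.3, 0.2, 4.3]
```

```bash
python3 -m handwheel '0 0 0 0 0 0.02 0.4;0 0 0 0 0 0 0.4;0 0 0 0 0 0 0.4'|grep -E 'pos|contact'
```

```text
position: [0.498, -0.0881, 0.0716]
contact_force: [-1.1, -0.1, 7.5]
```

```bash
python3 -m handwheel '0 0 0 0 0 0 0.48;0 0 0 0 0 0 0.52;0 0 0 0 0 0 0.56;0 0 0 0 0 0 0.6;0 0 0 0 0 0 0.65'|grep -E 'pos|contact|width|grasp'
python3 -m handwheel '0 0 0 0 0 0 0.75;0 0 0 0 0 0 0.85;0 0 0 0 0 0 0.9;0 0 0 0 0 -0.2 0.9;0 0 0 0 0 -0.5 0.9'|grep -E 'pos|contact|width|grasp'
python3 -m handwheel '0 0 0 0 0 -0.7 0.9;0 0 0 0 0 -1 0.9;0 0 0 0 0 -1 0.9;0 0 0 0 0 -1 0.9;0 0 0 0 0 -1 0.9'|grep -E 'pos|contact|width|grasp'
python3 -m handwheel '0 0 0 0 0 0 0.9;0 0 0 0 0 0 0.9;0 0 0 0 0 0 0.9;0 0 0 0 0 0 0.9;0 0 0 0 0 0 0.9'|grep -E 'pos'
python3 -c "
from look import *
look([('egg_cup',.068),('egg',.083),('plate',.02),('salt_shaker',.09),('jar',.096),('mug_axis',.112)],'w25.png')
from spoon import spoon
spoon(.011,'w26.png')
look([('egg_cup',.05),('egg',.083),('salt_shaker',.05),('plate',.02)],'t26.png','top')
look([('egg_cup',.05),('egg',.083),('salt_shaker',.05)],'s26.png','scene')
"
```

```text
position: [0.4976, -0.0881, 0.071]
contact_force: [0.3, 0.1, 0.3]
gripper_width: 0.0555
grasp_force: 0.0
position: [0.4969, -0.088, 0.0919]
contact_force: [1.1, 0.0, 0.4]
gripper_width: 0.0768
grasp_force: 0.0
position: [0.4973, -0.0881, 0.2349]
contact_force: [0.9, 0.7, 0.0]
gripper_width: 0.0764
grasp_force: 0.0
position: [0.4971, -0.088, 0.2323]
pos [ 0.4971 -0.088   0.2323]
egg_cup 0.92 [252 302 164 201] [ 0.5067 -0.0878  0.068 ]
egg_cup 0.25 [371 398 118 232] [ 0.5138 -0.1885  0.068 ]
egg 0.63 [251 299 177 226] [ 0.492 -0.086  0.083]
egg 0.45 [261 305  28  87] [ 0.6124 -0.0927  0.083 ]
plate 0.93 [222 339 125 240] [ 0.4975 -0.0916  0.02  ]
salt_shaker 0.93 [261 306  28  86] [ 0.6117 -0.093   0.09  ]
salt_shaker 0.28 [251 299 176 226] [ 0.4942 -0.0861  0.09  ]
jar 0.86 [357 462   0  84] [ 0.6212 -0.1893  0.096 ]
mug_axis 0.97 [ 83 213   0 117] [0.6071 0.0065 0.112 ]
mug_axis 0.54 [260 306  28  86] [ 0.6081 -0.0922  0.112 ]
pos [ 0.4976 -0.088   0.2331] [ 1.  0. -0.]
0.59 1396 mid [ 0.5014 -0.2051] len 0.1273 ang -0.48 widths [np.float64(0.014), np.float64(0.01), np.float64(0.007), np.float64(0.021), np.float64(0.026)] nmid -0.0011 px 371 397 119 232
pos [ 0.4977 -0.0881  0.2332]
plate 0.87 [295 318 224 269] [ 0.4922 -0.0582  0.02  ]
pos [ 0.4977 -0.0881  0.2332]
egg_cup 0.73 [314 329 202 219] [ 0.4792 -0.0666  0.05  ]
egg 0.71 [316 330 190 205] [ 0.4913 -0.0874  0.083 ]
salt_shaker 0.5 [287 298 178 204] [ 0.6138 -0.0923  0.05  ]
salt_shaker 0.45 [239 371 174 257] [ 0.5032 -0.0122  0.05  ]
```

```bash
python3 -c "
from h import *
def proj(c,p):
    T=np.linalg.inv(np.array(c['cam_to_world']));p=np.c_[p,np.ones(len(p))]@T.T
    u=c['cx']-c['fx']*p[:,0]/p[:,2];v=c['cy']+c['fy']*p[:,1]/p[:,2];return np.round([u.min(),u.max(),v.min(),v.max()],1)
rng=np.random.default_rng(0);n=rng.normal(size=(20000,3));n/=np.linalg.norm(n,axis=1)[:,None];e=n*[.0225,.0225,.029]
for cam in('wrist','scene'):
    c=optics.calibration(cam)
    for pos in((.498,-.088,.083),(.494,-.086,.083),(.498,-.088,.086)):
        for ln in(0,-.3): print(cam,pos,ln,proj(c,R.from_euler('y',ln).apply(e)+pos))
"
```

```text
wrist (0.498, -0.088, 0.083) 0 [252.2 301.9 170.7 221.3]
wrist (0.498, -0.088, 0.083) -0.3 [252.2 301.9 169.4 223.1]
wrist (0.494, -0.086, 0.083) 0 [250.1 299.6 175.1 225.5]
wrist (0.494, -0.086, 0.083) -0.3 [250.1 299.6 173.7 227.4]
wrist (0.498, -0.088, 0.086) 0 [252.  302.1 171.2 222.3]
wrist (0.498, -0.088, 0.086) -0.3 [252.  302.1 169.9 224.2]
scene (0.498, -0.088, 0.083) 0 [314.1 328.6 187.9 205.2]
scene (0.498, -0.088, 0.083) -0.3 [313.9 328.9 188.4 204.7]
scene (0.494, -0.086, 0.083) 0 [314.8 329.3 188.7 206. ]
scene (0.494, -0.086, 0.083) -0.3 [314.6 329.6 189.1 205.5]
scene (0.498, -0.088, 0.086) 0 [314.2 328.7 187.1 204.4]
scene (0.498, -0.088, 0.086) -0.3 [314.  328.9 187.6 204. ]
```

```bash
python3 -c "
from h import *
c=optics.calibration('wrist');T=np.linalg.inv(np.array(c['cam_to_world']));a=np.linspace(0,6.283,200)
def ring(x,y,z,r):
    p=np.c_[x+r*np.cos(a),y+r*np.sin(a),0*a+z,0*a+1]@T.T;u=c['cx']-c['fx']*p[:,0]/p[:,2];v=c['cy']+c['fy']*p[:,1]/p[:,2];return np.round([u.min(),u.max(),v.min(),v.max()],1)
for z,r in((.068,.0245),(.044,.024),(.011,.022)): print(ring(.498,-.088,z,r))
im=cv2.imread('pics/w25.png')
m=models.masks_of
snap('wrist','w27.png')
for l in('egg_cup','egg'):
    k=m('wrist',l)[0];ys,xs=np.nonzero(k['pixels']);print(l,round(k['score'],2),xs.min(),xs.max(),ys.min(),ys.max(),len(xs))
    if l=='egg': print(cv2.fitEllipse(max(cv2.findContours(k['pixels'].astype('uint8'),0,1)[0],key=len)))
g=cv2.cvtColor(cv2.imread('pics/w27.png'),6)
print('col277',g[155:235:1,277].tolist())
for r in(185,190,195): print(r,g[r,240:315].tolist())
"
```

```text
[251.4 302.8 166.6 216.9]
[253.6 300.5 163.7 209.8]
[257.4 296.7 161.6 200.4]
egg_cup 0.91 254 302 165 198 503
egg 0.7 251 299 177 227 1957
((274.9629211425781, 202.09585571289062), (47.79393768310547, 50.272666931152344), 176.43728637695312)
col277 [252, 252, 252, 252, 252, 252, 252, 252, 252, 248, 235, 227, 226, 214, 177, 177, 213, 204, 149, 143, 150, 158, 158, 169, 182, 191, 200, 207, 214, 218, 222, 225, 228, 231, 234, 237, 238, 240, 241, 243, 245, 246, 247, 247, 248, 249, 250, 250, 250, 250, 251, 251, 251, 251, 251, 251, 251, 251, 250, 250, 249, 248, 246, 244, 242, 237, 232, 225, 217, 204, 188, 183, 227, 251, 253, 252, 252, 252, 252, 252]
185 [206, 206, 207, 206, 207, 195, 171, 173, 197, 211, 214, 212, 202, 185, 170, 145, 120, 120, 137, 150, 156, 164, 175, 182, 186, 192, 196, 200, 205, 209, 213, 215, 217, 217, 219, 219, 221, 222, 221, 222, 223, 222, 223, 222, 221, 219, 218, 218, 214, 208, 203, 195, 186, 169, 150, 141, 139, 129, 157, 214, 235, 245, 249, 249, 250, 250, 251, 252, 252, 252, 252, 252, 252, 245, 222]
190 [208, 209, 209, 209, 210, 207, 192, 171, 181, 204, 210, 197, 179, 159, 145, 147, 154, 160, 171, 179, 185, 190, 197, 204, 209, 213, 217, 220, 223, 226, 229, 231, 233, 233, 234, 236, 236, 237, 237, 237, 236, 237, 237, 236, 236, 234, 234, 234, 231, 228, 226, 223, 220, 217, 209, 197, 181, 153, 117, 111, 169, 229, 242, 247, 249, 249, 249, 249, 249, 250, 250, 250, 249, 231, 223]
195 [208, 209, 210, 210, 208, 208, 208, 200, 179, 175, 191, 181, 153, 144, 151, 159, 170, 177, 185, 194, 201, 209, 213, 220, 222, 225, 229, 232, 235, 237, 239, 240, 242, 243, 244, 244, 245, 245, 245, 245, 245, 245, 245, 245, 244, 244, 242, 241, 239, 238, 237, 234, 230, 227, 223, 218, 214, 201, 179, 140, 146, 205, 232, 245, 249, 249, 249, 249, 249, 250, 248, 222, 180, 213, 244]
```

```bash
python3 -m handwheel '0 0 0 0 0 0 0.9;0 0 0 0 0 0 0.9;0 0 0 0 0 0 0.9;0 0 0 0 0 0 0.9;0 0 0 0 0 0 0.9'|grep -E 'pos|clock'
python3 -c "
from h import *
print(order.sign_off())"
```

```text
clock: 47.85
position: [0.4977, -0.0881, 0.2331]
the job is handed in; nothing more can be done
None
```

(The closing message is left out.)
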